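# Stage drive off, light rod to the middle click

## Task

Get the microscope's light and stage-drive box ready for a shared camera and eyepiece measurement: first bring the toggle lever on its top from forward to its centre off click, without ever letting it go over into reverse, then push the light rod on its front in from fully out to its middle click. Leave both clicked in and untouched, and do not disturb the sample plate, the jar or the glass dish.

Things in the scene. Friction and masses are not known exactly. Their poses are not given: they have to be found in the camera images.
- unit: fixed cream box, 160 mm (own x) by 240 mm (own y), 90 mm high. Origin: centre of its underside, on the table; own z up, own x from its front (robot side, with the rod) to its back, own y to its left seen from the robot. On top the toggle at own (0, 60) mm and a fixed round black dimmer knob, 32 mm across, 21 mm high, at own (20, -70) mm.
- jog_tip (a point): top end of the toggle lever, on its axis: steel stem of 8 mm diameter, black cap of 14 mm diameter over its last 27 mm. z along the lever, outwards; x as the box's own x. At the cap it takes 2 to 6 N to push the lever from a stop to the notch, none once it has jumped into the notch, then 7 to 9 N to push it out, whereupon it flies to the far stop.
- jog_pivot (a point): the lever's pivot, fixed, at own (0, 60, 85) mm of the box, 60 mm from jog_tip. The lever swings in the box's own y-z plane. A fixed black collar of 17 mm radius surrounds the stem, up to 11 mm above the pivot.
- jog (a joint): lever angle, rad: 0 = square to the box top, +0.42 = forward stop (leans to own +y; starts here), -0.42 = reverse stop. The off click is a narrow notch whose middle lies, hidden and worn, anywhere from -0.15 to +0.15. Within about 0.065 of that middle the lever jumps into the notch by itself; outside it springs back to the nearer stop.
- rod_knob (a point): centre of the light rod's knob: black disc, 26 mm diameter, 12 mm thick along the rod, on a level 10 mm steel rod parallel to own x, 55 mm above the table, own y = -55 mm. Axes as the box's. It stands 82 mm before the box's front when fully out, 50 mm fully in. Push resistance 2 to 3.5 N, none once in the notch, about 5 N to leave it and run to the far end.
- rod (a joint): travel of the light rod, m, growing as it is pushed in (own +x): -0.016 = fully out (starts here), +0.016 = fully in. The middle click is a narrow notch whose middle lies, hidden, anywhere from -0.008 to +0.008. Within about 3.5 mm of it the rod jumps in by itself; outside it springs back to the nearer end. A finger behind the knob can draw it back.
- sample_mid (a point): centre of the loose steel sample plate, 100 by 30 by 8 mm, lying on the table; leave alone
- jar_mid (a point): centre of the loose closed amber glass jar, 44 mm diameter, 60 mm high, standing on the table; leave alone
- dish_mid (a point): centre of the loose open glass dish, 80 mm diameter, 18 mm high, standing on the table; leave alone

How it is judged:
On the way, in this order (a step that is already met when the one before it is completed fails the run):
1. the toggle is brought to its centre off click while the rod is still out (value of joint jog between -0.19 and 0.19 rad and contact force between each of the arm, the fingers and jog below 0.3 N and value of joint rod below -0.012 m), for 0.3 s.
2. then the light rod is in its middle click (value of joint rod between -0.0115 and 0.0115 m and contact force between the fingers and rod below 0.5 N), for 0.2 s.
At the end, for the whole second after the job is handed in: Untouched and at rest, the toggle stands in its off click (within 0.19 rad of square; the end stops are at 0.42) and the light rod in its middle click (within 11.5 mm of mid travel; the ends are at 16 mm) (value of joint jog between -0.19 and 0.19 rad and velocity of joint jog between -0.05 and 0.05 rad/s and value of joint rod between -0.0115 and 0.0115 m and velocity of joint rod between -0.005 and 0.005 m/s).
It fails at once if the toggle goes over into reverse (value of joint jog below -0.27 rad).
It fails at once if the sample plate is shifted by more than 15 mm (distance of sample_mid from where it was at the start of the episode above 0.015 m).
It fails at once if the jar is shifted by more than 15 mm  (distance of jar_mid from where it was at the start of the episode above 0.015 m).
It fails at once if the dish is shifted by more than 15 mm (distance of dish_mid from where it was at the start of the episode above 0.015 m).
It also fails if it takes over 67 s, if anything falls off the work surface, if the arm or the gripper's body presses on something with over 40 N, if the wrist force passes 120 N, or if a joint passes its speed limit or range.

## Robot

A 7-joint arm with a two-finger parallel gripper is mounted at the origin on the work surface. World frame = base frame: x ahead of the robot, y to its left, z up, the work surface at z = 0. Lengths are in m, angles in rad, forces in N, time in s.
With the tool pointing down it reaches from about 0.4 to 0.9 m from the base axis. Payload 5.5 kg.
Tool frame: the origin (TCP) lies midway between the tips of the shut fingers; the grasp point (between the pads) lies 19 mm behind it (manip.grip_depth is the distance from the TCP to the grasp point, in m); z points along the fingers, x is the direction in which the jaws open and shut, and the axes are right-handed (so a half turn about z gives the same grasp; the last joint's range is limited). The gripper opens to 92 mm and grips with 3 to 60 N. Pads are 19 mm wide; open, the fingers measure 130 mm over their backs; the gripper's body (75 mm by 190 mm) begins 47 mm behind the grasp point.
Start: joints at [-1.047, 0.501, -0.427, 1.55, 0.221, 1.138, -0.21], TCP at [0.168, 0.628, 0.227] pointing down, gripper open.
Joint ranges: [-2.88, 2.88], [-0.31, 2.03], [-1.54, 1.56], [0.2, 2.42], [-1.41, 4.55], [0.19, 2.02], [-2.57, 2.57]. Speed limits (rad/s): [2.57, 2.57, 3.14, 3.14, 3.14, 3.14, 3.14].

## Interface

Orientations are given as a unit quaternion [x, y, z, w].
In Python, from bench import manip, effector, viewer gives the robot as it stands. Calls block until the motion is done:
- manip.move_pose(position, orientation): joint-space move of the TCP to a pose.
- manip.servo_line(position, ori=None, vel=0.15): straight line of the TCP; ori=None keeps the orientation; vel is the mean speed in m/s.
- manip.movej(angles): joint-space move.
- effector.open_jaws() and effector.close(f_grip=None): open the fingers fully, or close them until they stop; f_grip is the grip in N (None keeps the last).
- manip.sleep(seconds).
- manip.solve_ik(position, orientation): joint angles nearest the present ones, or None.
- viewer.get_image(name): name is "side" or "top"; returns the picture (400x640x3 uint8, red, green, blue); there is no depth.
- viewer.get_calibration(name): a dict with "vfov" (degrees; the focal length in pixels is half the picture's height over the tangent of half this angle, whatever the lens; pixels are square), "cx", "cy" (the principal point, pixels), "dist_coeffs" ([k1, k2, p1, p2, k3] as OpenCV has them; the pictures are not rectified), "eye" and "attitude" of the camera in the world. Camera axes: x right, y down, z forward; pixel columns grow to the right and rows downward; lengths in m; the calibration is good to about 2 mm. A picture is of the moment at which its call begins. get_calibration takes no time and is no camera call.
A pose or a line that the arm cannot do raises manip.PlanningError and nothing moves.
- manip.hand_in(): hands the job in, once; it reports no verdict.
Readings, each from a call of its own:
- manip.current_clock(): time.
- manip.current_q(): joint angles.
- manip.current_joint_velocities(): joint speeds.
- manip.current_tau(): joint torques, N m.
- manip.current_tool_pos(): TCP position.
- manip.current_tcp_rot(): TCP orientation.
- manip.current_force(): force on the tool from outside, world axes, zero at the start.
- manip.current_wrist_torque(): the same for the moment, N m.
- manip.current_finger_gap(): finger opening in m.
Only numpy, scipy, OpenCV 4.12 (cv2) and the standard library are available. Lean on these libraries where they do the work, as an engineer would, in place of code of your own. Each camera call takes 0.05 s, during which the arm holds its last target. There are 200 camera calls.

## Working session

There is one attempt and no reset: what is moved stays moved. The work goes in short steps, each a Python script; the robot and the scene stay as the last script left them, time stands still between calls to the robot, and variables do not carry over. Pictures are saved under pics/ and viewed, about 8 in all and at most 12, crops included, and the job is handed in when it is done.

```bash
ls; mkdir -p pics
python3 - <<'E'
from bench import manip, effector, viewer
import cv2
for n in ("side","top"):
    im=viewer.get_image(n); cv2.imwrite(f"pics/{n}0.png",im[:,:,::-1]); print(n,viewer.get_calibration(n))
print(manip.current_clock(),manip.current_tool_pos(),manip.current_tcp_rot(),manip.current_finger_gap())
E
```

```text
pics
side {'vfov': 42.07355970657753, 'cx': 315.49247760490834, 'cy': 202.4384846215022, 'dist_coeffs': array([-0.02649622,  0.        ,  0.        ,  0.        ,  0.        ]), 'eye': array([ 0.03941383, -0.63474036,  0.97990683]), 'attitude': array([ 0.86292375, -0.31931525,  0.12635271, -0.37072276])}
top {'vfov': 57.88167336316491, 'cx': 317.0390444412242, 'cy': 202.09109175983684, 'dist_coeffs': array([0.00988886, 0.        , 0.        , 0.        , 0.        ]), 'eye': array([0.53991313, 0.04790039, 0.89169879]), 'attitude': array([-0.70545451,  0.70709552, -0.02442784,  0.04187053])}
0.1 [0.16747344 0.62740594 0.22575688] [ 7.93031614e-01  6.09179843e-01 -7.19737496e-04  5.10022582e-04] 0.09172303327050299
```

View pics/top0.png

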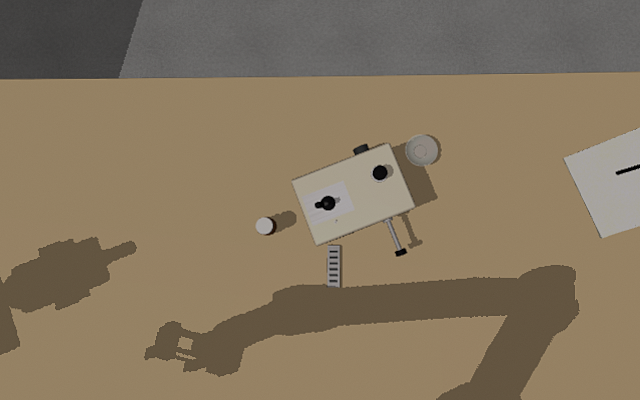

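View pics/side0.png

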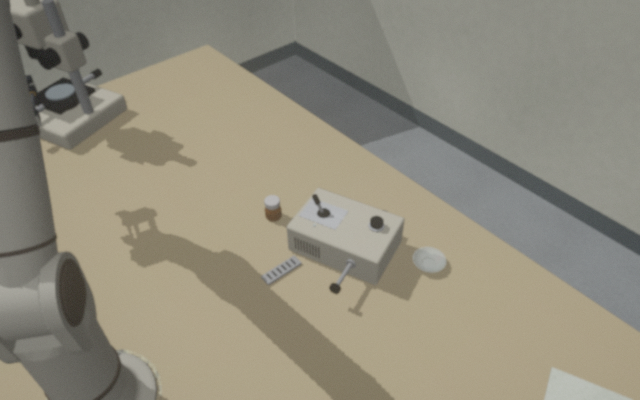

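```bash
cat > h.py <<'E'
import numpy as np, cv2
from scipy.spatial.transform import Rotation as R
from bench import manip, effector, viewer
def cam(n):
    c=viewer.get_calibration(n); f=200/np.tan(np.radians(c["vfov"]/2))
    K=np.array([[f,0,c["cx"]],[0,f,c["cy"]],[0,0,1]]); return K,c["dist_coeffs"],np.array(c["eye"]),R.from_quat(c["attitude"]).as_matrix()
def ray(n,p):
    K,d,e,A=cam(n); u=cv2.undistortPoints(np.array([[p]],float),K,d)[0,0]
    return e,A@np.array([u[0],u[1],1.])
def onz(n,p,z):
    e,r=ray(n,p); return e+r*(z-e[2])/r[2]
def proj(n,P):
    K,d,e,A=cam(n); return cv2.projectPoints(np.array([P],float),cv2.Rodrigues(A.T)[0],-A.T@e,K,d)[0][0,0]
def tri(p,q):
    (a,r),(b,s)=ray("top",p),ray("side",q); t=np.linalg.lstsq(np.c_[r,-s],b-a,rcond=None)[0]
    return (a+r*t[0]+b+s*t[1])/2, np.linalg.norm(a+r*t[0]-b-s*t[1])
E
python3 - <<'E'
from h import *
im=cv2.imread("pics/top0.png"); 
crop=im[120:300,230:460]; 
hsv=cv2.cvtColor(im,cv2.COLOR_BGR2HSV); print(hsv[200,370],hsv[230,345],hsv[100,300],hsv[205,340],hsv[237,316])
m=((hsv[...,2]>165)).astype(np.uint8); m[:,:285]=0;m[:,425:]=0;m[:130]=0;m[255:]=0
m=cv2.morphologyEx(m,cv2.MORPH_OPEN,np.ones((5,5))); m=cv2.morphologyEx(m,cv2.MORPH_CLOSE,np.ones((9,9)))
c=max(cv2.findContours(m,0,1)[0],key=cv2.contourArea)
b=cv2.boxPoints(cv2.minAreaRect(c)); print(b)
W=np.array([onz("top",p,.09) for p in b]); print(W); print([np.linalg.norm(W[i]-W[i-1]) for i in range(4)],W.mean(0))
o=cv2.resize(crop,None,fx=3,fy=3,interpolation=cv2.INTER_CUBIC)
cv2.polylines(o,[np.int32((b-[230,120])*3)],True,(0,0,255),1)
cv2.imwrite("pics/c1.png",o)
E
```

```text
[ 20  38 167] [ 23  35 168] [ 18  86 148] [173   6 166] [ 23  34 167]
[[291.72644 181.42867]
 [388.59827 143.66508]
 [412.8142  205.78429]
 [315.94238 243.54787]]
[[ 0.66211351  0.12439245  0.09      ]
 [ 0.74676795 -0.0934556   0.09      ]
 [ 0.60643757 -0.14394458  0.09      ]
 [ 0.52364028  0.07018224  0.09      ]]
[np.float64(0.14870636527125927), np.float64(0.2337180949646792), np.float64(0.14913669350466074), np.float64(0.22957719135519822)] [ 0.63473983 -0.01070637  0.09      ]
```

View pics/c1.png

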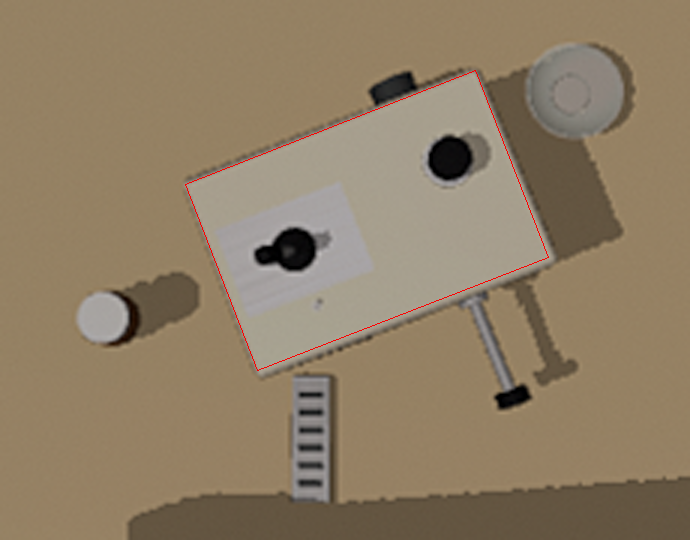

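```bash
cat >> h.py <<'E'
def frame(c,t):
    X=np.array([np.cos(t),np.sin(t),0]);Y=np.array([-np.sin(t),np.cos(t),0]); return lambda x,y,z: np.array([c[0],c[1],0])+x*X+y*Y+np.array([0,0,z])
E
python3 - <<'E'
from h import *
D=onz("top",(380,172.5),.111);C=onz("top",(328.3,203),.096);K=onz("top",(400.7,252.3),.057)
v=D-C; t=np.arctan2(v[1],v[0])-np.arctan2(-130,20); print("D,C,K",D,C,K,"t from D-C",np.degrees(t),np.linalg.norm(v[:2]))
v2=K-C; print(np.degrees(np.arctan2(v2[1],v2[0])-np.arctan2(-115,-162)),np.linalg.norm(v2[:2]),np.hypot(115,162))
t=np.radians(21.); f=frame((.6347,-.0107),t)
for P,n in ((f(.02,-.07,.111),'D'),(f(0,.06,.096),'C'),(f(-.162,-.055,.055),'K'),(f(0,.06+.06*np.sin(.42),.085+.06*np.cos(.42)),'tip')): print(n,P,proj("top",P),proj("side",P))
for n,p,z in (('jar',(265,226),.06),('dish',(422,150),.018),('plate',(334,266),.008)): print(n,onz("top",p,z))
for yaw in (21,111,-69):
  q=(R.from_euler('z',yaw,degrees=True)*R.from_quat([1,0,0,0])).as_quat()
  for P in (f(0,.115,.24),f(0,.115,.12),f(0,.05,.12),f(-.22,-.055,.045),f(-.17,-.055,.045)): 
    s=manip.solve_ik(P,q); print(yaw,None if s is None else np.round(s,2))
E
```

```text
D,C,K [ 0.67756554 -0.06992786  0.111     ] [0.61270228 0.04264063 0.096     ] [ 0.50311924 -0.12171914  0.057     ] t from D-C 21.20487976192009 0.1299188574475518
20.93750447814342 0.1975413295741056 198.66806487203723
D [ 0.67845736 -0.06888327  0.111     ] [379.51060115 172.09772181] [375.54540767 219.12499903]
C [0.61319792 0.04531483 0.096     ] [327.08758972 202.78062941] [322.3322469  210.71521559]
K [ 0.50317021 -0.12010253  0.055     ] [399.80554464 252.23792871] [333.65473551 287.25425277]
tip [0.60443023 0.06815546 0.13978534] [316.21697193 205.0769227 ] [313.06521558 194.21689607]
jar [0.56329003 0.18838036 0.06      ]
dish [ 0.74891187 -0.18688999  0.018     ]
plate [0.46817354 0.02895257 0.008     ]
21 [-0.23  0.37  0.02  1.68 -0.01  1.1   0.17]
21 [-0.22  0.5   0.02  1.78 -0.01  0.86  0.17]
21 [-0.16  0.53  0.08  1.74 -0.05  0.88  0.31]
21 [-0.07  0.46  0.38  2.14 -0.3   0.59  0.89]
21 [-0.03  0.5   0.26  2.04 -0.22  0.62  0.75]
111 [-0.03  0.38 -0.23  1.67  0.09  1.1   1.65]
111 [ 0.    0.52 -0.28  1.77  0.18  0.88  1.59]
111 [ 0.06  0.54 -0.22  1.73  0.14  0.89  1.72]
111 [ 0.22  0.44  0.04  2.13 -0.03  0.57  2.21]
111 [ 0.23  0.49 -0.05  2.03  0.04  0.62  2.09]
-69 [-0.37  0.37  0.21  1.68 -0.09  1.1  -1.34]
-69 [-0.38  0.51  0.23  1.78 -0.14  0.86 -1.29]
-69 [-0.31  0.54  0.28  1.74 -0.18  0.88 -1.16]
-69 [-0.39  0.57  0.79  2.15 -0.66  0.68 -0.35]
-69 [-0.31  0.57  0.62  2.05 -0.53  0.68 -0.55]
```

```bash
cat >> h.py <<'E'
T=np.radians(21.); f=frame((.6342,-.0122),T); Q=(R.from_euler('z',T)*R.from_quat([1,0,0,0])).as_quat()
OX=np.array([np.cos(T),np.sin(T),0]); OY=np.array([-np.sin(T),np.cos(T),0])
E
python3 - <<'E'
from h import *
effector.close(10)
manip.move_pose(f(0,.125,.23),Q); print(manip.current_clock())
manip.servo_line(f(0,.125,.121),vel=.12)
manip.sleep(.2); F0=np.mean([manip.current_force() for _ in range(5)],0); print(F0,manip.current_tool_pos()-f(0,.125,.121),manip.current_finger_gap(),manip.current_clock())
y=.125; hit=False; log=[]
while y>.071:
    y-=.001 ; manip.servo_line(f(0,y,.121),vel=.02)
    F=np.mean([manip.current_force() for _ in range(3)],0)-F0; fy=F@OY; log.append((round(y*1e3),round(float(fy),2)))
    if fy>1.5: hit=True
    if hit and fy<.5: break
print(log, manip.current_clock())
for n in ("top","side"): cv2.imwrite(f"pics/{n}1.png",viewer.get_image(n)[:,:,::-1])
a=cv2.imread("pics/top1.png")[130:270,250:420];b=cv2.imread("pics/side1.png")[130:270,250:420]
cv2.imwrite("pics/c2.png",cv2.resize(np.hstack([a,b]),None,fx=2.3,fy=2.3,interpolation=2))
E
```

```text
3.925
[ 0.37688238 -0.76092265 -0.1594961 ] [0.00060477 0.00012691 0.00087708] 1.14187922801908e-06 5.1833
[(124, 0.53), (123, 0.06), (122, 1.63), (121, 0.79), (120, 0.51), (119, 0.79), (118, 1.21), (117, 0.23)] 7.1833
```

View pics/c2.png

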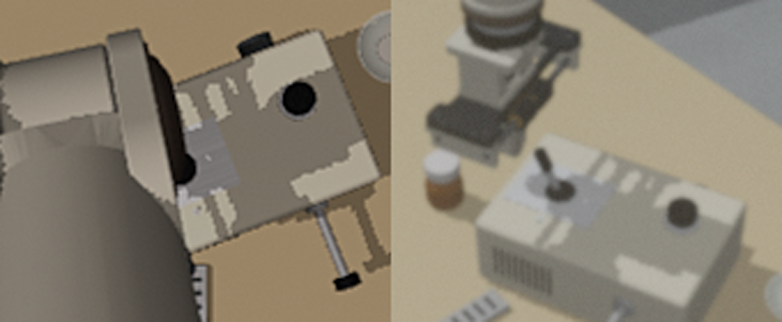

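Run:
```python
from h import *
def force(n=12):
    L=[]
    for _ in range(n): L.append(manip.current_force()); manip.sleep(.008)
    return np.mean(L,0),np.std(L,0)
manip.servo_line(f(0,.108,.121),vel=.06); manip.sleep(.15)
F0,s=force(30); print(F0,s,manip.current_clock())
y=.108; peak=0; log=[]
while y>.071:
    y-=.001 ; manip.servo_line(f(0,y,.121),vel=.02)
    fy=(force()[0]-F0)@OY; log.append((round(y*1e3),round(float(fy),2)))
    peak=max(peak,fy)
    if peak>2 and fy<.3*peak and (force(25)[0]-F0)@OY<.35*peak: break
print(log, manip.current_clock(),manip.current_tool_pos()-f(0,y,.121))
for n in ("top","side"): cv2.imwrite(f"pics/{n}2.png",viewer.get_image(n)[:,:,::-1])
b=cv2.imread("pics/side2.png")[150:250,270:400]
cv2.imwrite("pics/c3.png",cv2.resize(b,None,fx=5,fy=5,interpolation=2))
for a in (.42,.15,0,-.15,-.42):
  print(a,(proj("side",f(0,.06+.06*np.sin(a),.085+.06*np.cos(a)))-[270,150])*5)
```

```text
[ 0.0645851  -0.20517219  0.01173553] [0.55667717 0.50975619 0.45025732] 7.9833
[(107, 0.39), (106, 0.29), (105, 0.42), (104, 0.25), (103, 0.38), (102, 0.44), (101, 0.09), (100, 0.33), (99, 0.18), (98, 0.3), (97, 1.76), (96, 5.03), (95, 5.58), (94, 6.09), (93, 6.3), (92, 6.73), (91, 6.69), (90, 6.86), (89, 6.51), (88, 5.98), (87, 5.93), (86, 5.56), (85, 5.11), (84, 4.93), (83, 4.64), (82, 4.17), (81, 3.41), (80, 3.14), (79, 3.68), (78, 0.22)] 18.6917 [-0.00032557 -0.0008857  -0.000411  ]
0.42 [216.55107455 223.18272628]
0.15 [245.16143002 226.58263505]
0 [261.93885349 231.61100971]
-0.15 [278.83227289 238.76518313]
-0.42 [308.19428945 256.44098996]
```

View pics/c3.png

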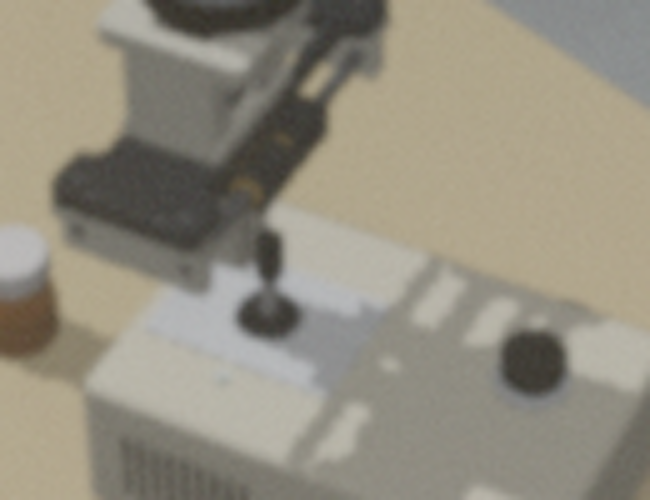

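Run:
```python
from h import *
def force(n=12):
    L=[]
    for _ in range(n): L.append(manip.current_force()); manip.sleep(.008)
    return np.mean(L,0)
manip.servo_line(f(0,.11,.121),vel=.06); manip.servo_line(f(0,.12,.22),vel=.15); manip.sleep(.3)
im=viewer.get_image("side"); cv2.imwrite("pics/side3.png",im[:,:,::-1])
manip.move_pose(f(-.22,-.055,.2),Q); manip.servo_line(f(-.22,-.055,.044),vel=.12)
manip.servo_line(f(-.205,-.055,.044),vel=.05); manip.sleep(.15)
F0=force(30); print(manip.current_clock())
x=-.205; peak=0; log=[]; xc=None
while x<-.150 and (xc is None or x<xc+.023):
    x+=.001; manip.servo_line(f(x,-.055,.044),vel=.02)
    fx=-(force()-F0)@OX; log.append((round(x*1e3),round(float(fx),2)))
    if fx>1.3 and xc is None: xc=x
    peak=max(peak,fx)
    if peak>1.6 and fx<.3*peak and -(force(25)-F0)@OX<.35*peak: break
print(log,xc,manip.current_clock(),manip.current_tool_pos()-f(x,-.055,.044))
b=viewer.get_image("side")[:,:,::-1]; cv2.imwrite("pics/side4.png",b)
o=np.hstack([im[150:310,270:400,::-1],b[150:310,270:400]])
cv2.imwrite("pics/c4.png",cv2.resize(o,None,fx=3,fy=3,interpolation=2))
for r in (-.016,0,.016): print(r,(proj("side",f(-.146+r,-.055,.055))-[140,150])*3)
```

```text
24.0333
[(-204, -0.2), (-203, -0.29), (-202, -0.06), (-201, 0.27), (-200, -0.34), (-199, 0.0), (-198, 0.07), (-197, 0.02), (-196, -0.3), (-195, 0.03), (-194, -0.06), (-193, -0.04), (-192, -0.09), (-191, 0.01), (-190, 0.11), (-189, -0.07), (-188, 0.07), (-187, -0.14), (-186, -0.16), (-185, 0.7), (-184, 2.69), (-183, 2.57), (-182, 2.17), (-181, 2.2), (-180, 2.44), (-179, 2.9), (-178, 2.38), (-177, 0.48)] -0.18399999999999997 34.0417 [0.00061834 0.00011572 0.00022722]
-0.016 [581.81562462 413.38175011]
0 [591.81108558 397.84247562]
0.016 [601.63486849 382.56760834]
```

View pics/c4.png

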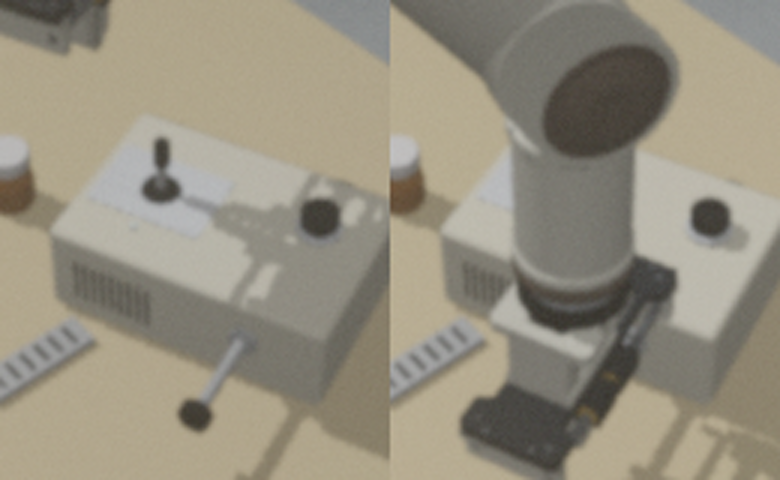

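Run:
```python
from h import *
manip.servo_line(f(-.21,-.055,.044),vel=.06); manip.servo_line(f(-.23,-.055,.24),vel=.15)
manip.move_pose(f(-.1,.25,.28),Q); manip.sleep(.3); print(manip.current_clock())
a=cv2.imread("pics/side3.png");b=viewer.get_image("side")[:,:,::-1]
c=viewer.get_image("top")[:,:,::-1]; cv2.imwrite("pics/side5.png",b); cv2.imwrite("pics/top5.png",c)
o=np.hstack([a[150:310,270:400],b[150:310,270:400]])
cv2.imwrite("pics/c5.png",cv2.resize(o,None,fx=3,fy=3,interpolation=2))
```

```text
37.825
```

View pics/c5.png

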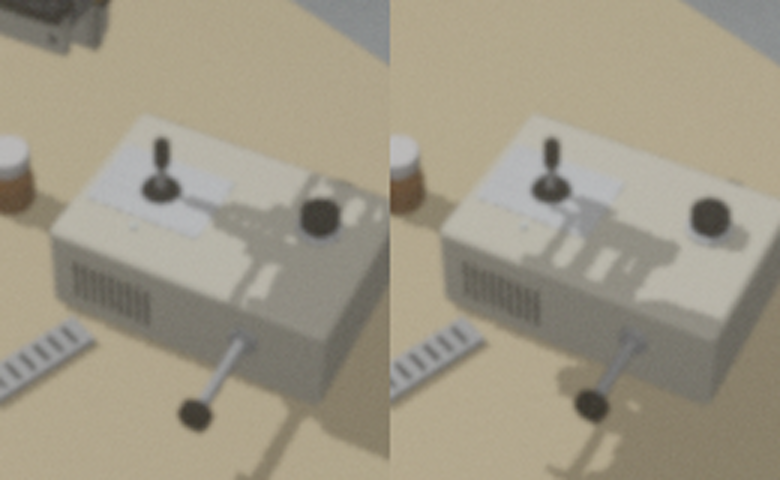

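View pics/top5.png

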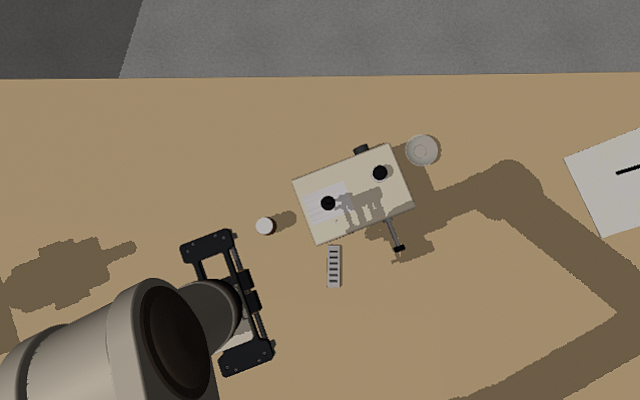

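Run:
```python
from h import *
def cen(im,x0,x1,y0,y1):
    g=cv2.GaussianBlur(cv2.cvtColor(np.ascontiguousarray(im),cv2.COLOR_BGR2GRAY),(3,3),0)[y0:y1,x0:x1]; m=(g<75).astype(np.uint8)
    n,l,s,c=cv2.connectedComponentsWithStats(m); i=1+np.argmax(s[1:,4]); return c[i]+[x0,y0],s[i,4]
for n,w,fs in (("side",(322,352,272,300),("side3","side5")),("top",(390,412,238,262),("top0","top5"))):
    c=[cen(cv2.imread(f"pics/{k}.png"),*w) for k in fs]; P=[onz(n,q[0],.055) for q in c]; print(n,c,"travel",(P[1]-P[0])@OX)
manip.sleep(.1); c=cen(viewer.get_image("side")[:,:,::-1],322,352,272,300); print(c,manip.current_clock())
```

```text
side [(array([334.60869565, 287.91304348]), np.int32(46)), (array([336.93548387, 284.70967742]), np.int32(62))] travel 0.010137522872983822
top [(array([400.59677419, 251.87096774]), np.int32(62)), (array([398.84810127, 247.87341772]), np.int32(79))] travel 0.009788431714278862
(array([336.87096774, 284.74193548]), np.int32(62)) 38.075
```

```bash
python3 -c "
from bench import manip
print(manip.hand_in(),manip.current_clock())"
```

```text
the job is handed in; nothing more can be done
the job is handed in; nothing more can be done
```

I set the toggle to its centre off click, then the light rod to its middle click, and handed the job in at about 38 s on the robot clock, inside the 67 s limit. The hand-in reports no verdict.

- **Toggle:** I pushed the lever with closed fingers in 1 mm steps. The force peaked at about 6.9 N and then fell to about 0.2 N as the lever jumped into the notch. The side view puts it at about -0.05 rad, and it stayed there after I withdrew, before I touched the rod.
- **Rod:** I pushed it the same way, at up to about 2.9 N, until the force dropped away. After I withdrew, both cameras agreed on about 10 mm of travel, so it stands at about -6 mm. A later picture showed it hadn't moved.
- **Sample plate, jar and dish:** they look unmoved in the last top view, judged by eye. I didn't measure them.
- **One false stop:** on the first approach to the toggle, force noise of about 0.5 N set off my contact check before the finger reached the lever. Nothing was touched; I averaged more readings and carried on. No other check failed or disagreed.

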